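# Slide the L-shaped spacer along the rail into the corner of the bonding jig

## Task

On the dark jig plate lies a loose L-shaped steel spacer. With the fingertips, without picking it up or tipping it, push it across the plate until its long leg lies flat against the long rail, clear of the pocket; then, keeping it against the rail, drag it along to the right until it is fully home in the corner pocket, touching both the rail and the end stop. Leave it there, and leave everything else where it is.

Things in the scene. Friction and masses are not known exactly. Their poses are not given: they have to be found in the camera images.
- jig: Fixed jig: dark steel plate 170 x 270 mm, 10 mm thick, flat on the table; it cannot be moved. Origin: centre of its underside; x points away from the robot (turned up to 15 degrees), y to the robot's left along the rail, z up. On it stand the rail (far side), the end stop (right end) and a low lip, which bound the corner pocket, open to +y.
- pocket (a point): Inside corner of the pocket, where rail face, end stop face and plate top (10 mm above the table) meet: at (55, -115, 10) mm in the jig's frame, axes as the jig's.
- rail_mid (a point): Middle of the rail's guiding face at plate level, (55, 0, 10) mm in the jig's frame. The rail is an aluminium bar along the plate's whole length, 22 mm thick, rising 16 mm above the plate; its face looks to the jig's -x.
- stop_end (a point): Near end of the end stop's face at plate level, (-55, -115, 10) mm in the jig's frame. The end stop is an aluminium bar from here to the rail, rising 16 mm above the plate; its face looks to the jig's +y.
- lip_end (a point): Free end of the lip's inner face at plate level, (0, -95, 10) mm in the jig's frame. The aluminium lip runs 20 mm out from the end stop, parallel to the rail and 55 mm from its face; it is 12 mm thick and rises 7 mm above the plate.
- spacer: Loose L-shaped steel spacer, 16 mm high, 100 to 210 g, on the jig plate. Origin: its outer corner, underside. Long leg: 64 mm along +y, 14 mm thick (x -14 to 0). Short leg: 52 mm along -x, 14 mm thick (y 0 to 14). Starts 25 to 55 mm from the rail, 100 to 150 mm from the end stop, within 18 degrees of the jig's yaw. Home: origin at the pocket point, axes along the jig's.
- spacer_inner (a point): Inner corner of the L at the underside, (-14, 14, 0) mm in the spacer's frame; the space inside is open to its -x and +y, and a fingertip there can push both legs.
- spacer_tail (a point): Outer underside edge at the free end of the spacer's long leg, (0, 64, 0) mm in the spacer's frame.
- bar: Bystander: straight steel bar 14 x 44 x 16 mm (long along its y) lying on the jig plate near its front right. Origin: centre of its underside. Leave it.
- pin: Bystander: stepped steel pin standing upright on the jig plate near its front left, 34 mm high, 18 mm across at the foot. Origin: centre of its underside. Leave it.
- vial: Bystander: small amber jar, 28 mm across, 55 mm high, on the table left of the jig. Origin: centre of its underside.
- spool: Bystander: aluminium wire spool lying flat, 54 mm across, 26 mm high, on the table right of the jig. Origin: centre of its underside.
- driver: Bystander: screwdriver 150 mm long lying on the table right of the jig. Origin: middle of its length, underside; x along it to the tip.
- loupe: Bystander: black eye loupe standing, 44 mm across, 34 mm high, on the table left of the jig. Origin: centre of its underside.
- tray: Bystander: white divided chip tray 90 x 70 x 14 mm on the table beyond the jig. Origin: centre of its underside.
There are look-alikes about, which are no part of the job. What is shaped like the spacer but pink or purple is not meant.

How it is judged (in metres and radians):
On the way, in this order (a step that is already met when the one before it is completed fails the run):
1. the spacer's long leg lies flat against the rail (within 4 mm and about 3.5 degrees), its outer corner still more than 50 mm from the end stop (x of spacer in the frame of pocket above -0.004 m and angle between the y axis of spacer and the y axis of jig, either way round below 0.06 rad and y of spacer in the frame of pocket above 0.05 m), for 0.1 s.
2. the spacer, still against the rail (within 6 mm), is halfway along: its outer corner 15 to 45 mm from the end stop (x of spacer in the frame of pocket above -0.006 m and y of spacer in the frame of pocket between 0.015 and 0.045 m), for 0.05 s.
3. the spacer is home in the corner (horizontal distance between spacer and pocket below 0.003 m and angle between the y axis of spacer and the y axis of jig, either way round below 0.06 rad), for 0.1 s.
At the end, for the whole second after the job is handed in: The spacer lies flat and at rest on the plate, its outer corner within 3 mm of the pocket's inside corner, its long leg along the rail (within about 3.5 degrees, its tail within 4 mm of the rail); every bystander within 15 mm of where it began (all of step 3 and x of spacer_tail in the frame of pocket above -0.004 m and z of spacer in the frame of pocket between -0.003 and 0.003 m and angle between spacer's own z axis and vertical below 0.05 rad and linear speed of spacer below 0.005 m/s and distance of each of bar, pin, vial, spool, driver, loupe, tray from where it was at the start of the episode below 0.015 m); the robot touches nothing.
It fails at once if the spacer is lifted (more than 6 mm off the plate) or tipped (more than 12 degrees) (z of spacer in the frame of pocket above 0.006 m or z of spacer_tail in the frame of pocket above 0.01 m or angle between spacer's own z axis and vertical above 0.2 rad).
It fails at once if the spacer comes within 45 mm of the end stop while more than 8 mm off the rail (y of spacer in the frame of pocket below 0.045 m and x of spacer in the frame of pocket below -0.008 m).
It fails at once if any bystander is moved by more than 15 mm (distance of any of bar, pin, vial, spool, driver, loupe, tray from where it was at the start of the episode above 0.015 m).
It also fails if it takes over 38 s, if anything falls off the work surface, if the arm or the gripper's body presses on something with over 40 N, if the wrist force passes 120 N, or if a joint passes its speed limit or range.

## Robot

A 7-joint arm with a two-finger parallel gripper is mounted at the origin on the work surface. World frame = base frame: x ahead of the robot, y to its left, z up, the work surface at z = 0. Lengths are in m, angles in degrees, forces in N, time in s.
With the tool pointing down it reaches from about 0.425 to 0.875 m from the base axis. Payload 4.7 kg.
Tool frame: the origin (TCP) lies midway between the tips of the shut fingers; the grasp point (between the pads) lies env.grip_point_offset behind it (env.grip_point_offset is the distance from the TCP to the grasp point, in m); z points along the fingers, y is the line along which they close (so a half turn about z gives the same grasp; the last joint's range is limited). The gripper opens to 87 mm and grips with 3 to 60 N. Pads are 19 mm wide; open, the fingers measure 117 mm over their backs; the gripper's body (75 mm by 190 mm) begins 51 mm behind the grasp point.
Start: joints at [74.318, 18.392, -4.016, 83.108, 1.295, 78.541, -3.26], TCP at [0.184, -0.623, 0.223] pointing down, gripper open.
Joint ranges: [-163.93, 163.93], [-17.29, 119.83], [-79.2, 71.16], [3.27, 140.29], [-89.18, 269.18], [5.43, 117.66], [-154.24, 154.24]. Speed limits (degrees/s): [147.25, 147.25, 180, 180, 180, 180, 180].

## Interface

Orientations are given as [roll, pitch, yaw] about the fixed x, y, z axes, in that order (R = Rz(yaw) Ry(pitch) Rx(roll)).
In Python, from cell import env gives the robot as it stands.
- The arm moves only by the shell command python3 -m creep 'ROWS' [FORCE]. ROWS is a JSON object of lists of equal length, an entry for each row: "translation": the shift along the tool's x, y, z in units of 0.08 m (1.0 is 0.08 m), a list of three; "turn": the turn, a rotation vector about the tool's x, y, z in units of 180 degrees (1.0 is 180 degrees), a list of three; "grip": the opening, from 0 (shut) to 1 (fully open). In form: {"translation": [[x, y, z], ...], "turn": [[ax, ay, az], ...], "grip": [grip, ...]}. A call has 1 to 5 rows; each row shifts and turns the commanded pose from where the row before left it, along the tool's axes as they then stand; what a row does not reach is not made up. A row lasts 1/8 s, in which the tool goes at most 62.5 mm and 10.7 degrees, less where a joint would pass 70% of its speed; a pose out of reach is approached as far as the arm can. A call with a number of a shift or a turn outside -1 to 1 is refused whole. A call with a gripper value outside its range is refused whole. The fingers move at their own pace and stop on an object; FORCE is the grip in N (left out, the last holds). Time passes only in rows, so rows that do not move let the fingers close. It gives the time, the measured TCP pose, the force, the opening and the grip force at its end, in the units of the state.
- env.get_obs(): the state, without advancing time (a new reading comes with each control period).
- env.read_camera(name): name is "scene" or "top" or "wrist"; returns a dict with "frame" (420x560x3 uint8, red, green, blue), "z_map" (420x560 float32, m along the optical axis (not along the pixel's ray), 0 where there is no reading), "K" (3x3 intrinsics, pixels), "D" ([k1, k2, p1, p2, k3] as OpenCV has them; the pictures are not rectified), "rvec" (rotation vector, rad) and "tvec" (3), from world to camera coordinates, as OpenCV has them. Camera axes: x right, y down, z forward; pixel columns grow to the right and rows downward; lengths in m; the calibration is good to about 2 mm. A picture is of the moment at which its call begins.
- env.sign_off(): hands the job in; it is judged then, once.
The state is a dict: "time_s": time; "qpos": joint angles; "joint_velocities": joint speeds; "effort": joint torques, N m; "tool_pos": TCP position; "tool_rot": TCP orientation; "force": force on the tool from outside, world axes, zero at the start; "wrist_torque": the same for the moment, N m; "grip_width": finger opening in m; "grasp_force": force on a finger pad.
Only numpy, scipy, OpenCV 4.12 (cv2) and the standard library are available. Lean on these libraries where they do the work, as an engineer would, in place of code of your own. Each camera call takes 0.05 s, during which the arm holds its last target. There are 200 camera calls.

## Working session

There is one attempt and no reset: what is moved stays moved. The work goes in short steps, Python scripts to look and compute and a shell command to move; the robot and the scene stay as the last step left them, time stands still between calls to the robot, and variables do not carry over. Pictures are saved under pics/ and viewed, at most 12 in all, crops included, and the job is handed in when it is done.

```bash
ls; mkdir -p pics; python3 - <<'E'
from cell import env
import cv2,pickle
o=env.get_obs();print(o['time_s'],o['tool_pos'],o['tool_rot'],o['grip_width'],env.grip_point_offset)
for n in('top','scene'):
    c=env.read_camera(n);pickle.dump(c,open(f'{n}.pkl','wb'));cv2.imwrite(f'pics/{n}0.png',c['frame'][:,:,::-1])
E
```

```text
pics
0.0 [ 0.184307   -0.62273358  0.2214592 ] [-1.79888408e+02  5.46462453e-03  1.64920911e+01] 0.0870891090625089 0.0187
```

View pics/top0.png

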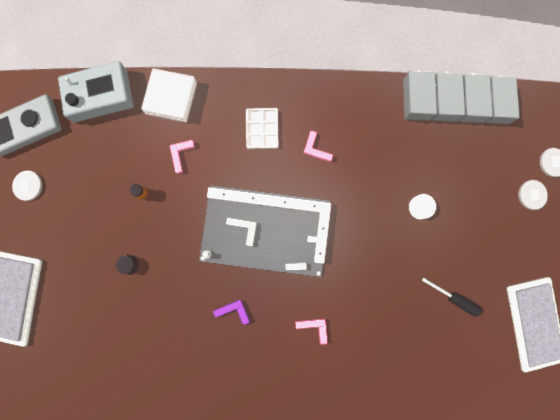

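View pics/scene0.png

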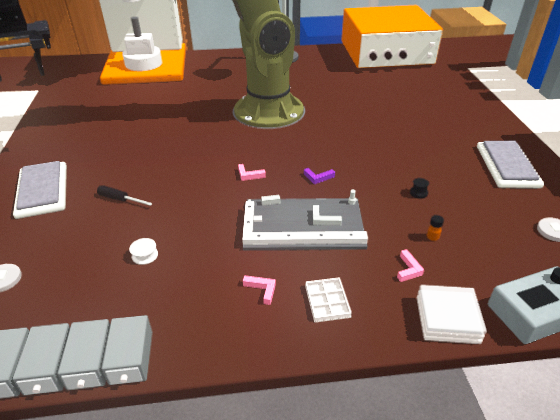

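The top view shows the jig at about (266,232), rail along its upper edge, end stop at right (323,232), spacer with outer corner near (256,222), bar at (296,266), pin at (207,255). I'll measure the jig and spacer with masks.

```bash
cat > h.py <<'E'
import numpy as np,cv2
def cast(c,px,z):
    "pixels -> world points on plane z"
    px=np.asarray(px,float).reshape(-1,1,2)
    n=cv2.undistortPoints(px,c['K'],np.asarray(c['D'],float)).reshape(-1,2)
    R=cv2.Rodrigues(np.asarray(c['rvec'],float))[0];o=-R.T@np.ravel(c['tvec'])
    d=np.c_[n,np.ones(len(n))]@R
    return o+d*((z-o[2])/d[:,2])[:,None]
E
python3 - <<'E'
import pickle,numpy as np,cv2
from h import cast
c=pickle.load(open('top.pkl','rb'));f=c['frame']
R=cv2.Rodrigues(np.asarray(c['rvec'],float))[0];print('cam',-R.T@np.ravel(c['tvec']))
hsv=cv2.cvtColor(f,cv2.COLOR_RGB2HSV)
m=((hsv[...,2]>135)&(hsv[...,1]<60)).astype('uint8');m[:180]=0;m[285:]=0;m[:,:190]=0;m[:,345:]=0
n,l,s,_=cv2.connectedComponentsWithStats(m)
for i in range(1,n):
    if s[i,4]<15: continue
    p=np.argwhere(l==i)[:,::-1]
    w=cast(c,p,0.026)[:,:2]
    r=cv2.minAreaRect((w*1000).astype('float32'))
    cn=cv2.findContours((l==i).astype('uint8'),0,2)[0][0]
    ap=cv2.approxPolyDP(cn,2.,True)[:,0]
    print(s[i],r,'\n',np.c_[ap,cast(c,ap,.026)[:,:2].round(4)].tolist())
v=f[180:285,190:345][:,:,::-1]
cv2.imwrite('pics/crop.png',cv2.resize(v,None,fx=5,fy=5,interpolation=cv2.INTER_CUBIC))
E
```

```text
cam [0.50271222 0.00983354 1.00609915]
[ 199  185  133   92 9291] ((566.166259765625, 27.33843994140625), (273.417236328125, 167.4026641845703), 83.58289337158203) 
 [[208.0, 187.0, 0.6584, 0.1533], [200.0, 260.0, 0.4988, 0.1658], [320.0, 276.0, 0.4689, -0.0938], [331.0, 205.0, 0.6233, -0.1167], [329.0, 200.0, 0.6343, -0.1122], [212.0, 185.0, 0.663, 0.1447]]
```

View pics/crop.png

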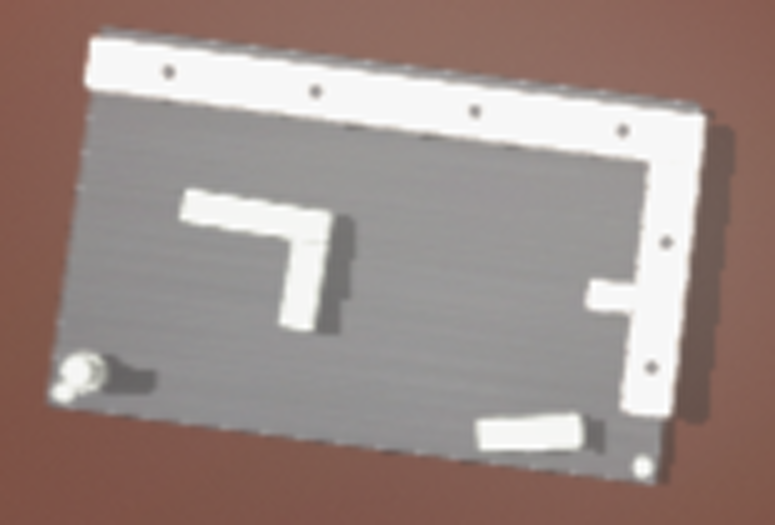

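Crop (5x, origin (190,180)): spacer outer corner at crop (333,213), tail at (183,190), short leg end (298,330); the pocket inside corner is near (648,160). Plate is grey, so I need a higher threshold.

```bash
python3 - <<'E'
import pickle,numpy as np,cv2
from h import cast
c=pickle.load(open('top.pkl','rb'));f=c['frame']
g=f.min(2);b=cv2.resize(g[180:285,190:345],None,fx=5,fy=5,interpolation=cv2.INTER_CUBIC)
m=(b>200).astype('uint8')
n,l,s,_=cv2.connectedComponentsWithStats(m)
for i in range(1,n):
    if s[i,4]<300: continue
    cn=cv2.findContours((l==i).astype('uint8'),0,2)[0][0]
    ap=cv2.approxPolyDP(cn,7.,True)[:,0]
    px=(ap+.5)/5-.5+[190,180]
    print(s[i].tolist());print(np.c_[ap,cast(c,px,.026)[:,:2].round(4)].tolist())
E
```

```text
[86, 39, 618, 377, 45548]
[[92.0, 40.0, 0.6571, 0.1533], [86.0, 82.0, 0.6384, 0.1553], [94.0, 89.0, 0.6354, 0.1517], [647.0, 161.0, 0.6079, -0.0904], [635.0, 281.0, 0.5555, -0.0856], [593.0, 279.0, 0.5561, -0.0673], [586.0, 304.0, 0.5452, -0.0644], [631.0, 317.0, 0.5398, -0.084], [621.0, 407.0, 0.5009, -0.08], [669.0, 412.0, 0.4991, -0.1008], [702.0, 116.0, 0.6281, -0.1144]]
[180, 189, 151, 141, 7726]
[[187.0, 190.0, 0.5918, 0.1097], [182.0, 219.0, 0.5791, 0.1115], [291.0, 242.0, 0.5699, 0.0639], [279.0, 321.0, 0.5356, 0.0683], [311.0, 328.0, 0.5328, 0.0544], [329.0, 214.0, 0.5824, 0.0477]]
[53, 355, 44, 46, 1184]
[[94.0, 356.0, 0.519, 0.1481], [70.0, 357.0, 0.5183, 0.1585], [54.0, 396.0, 0.5014, 0.165], [94.0, 387.0, 0.5056, 0.1477]]
[477, 414, 105, 36, 3304]
[[581.0, 429.0, 0.4912, -0.0628], [574.0, 414.0, 0.4976, -0.0597], [477.0, 422.0, 0.4935, -0.0179], [482.0, 449.0, 0.482, -0.0203], [576.0, 447.0, 0.4834, -0.0608]]
```

```bash
python3 -m creep '{"translation":[[0.6,0,0],[0.6,0,0],[0.6,0,0],[0.6,0,0],[0.6,-0.3,0]],"turn":[[0,0,0.043],[0,0,0.043],[0,0,0.042],[0,0,0],[0,0,0]],"grip":[0.14,0.14,0.14,0.14,0.14]}'; cat > to.py <<'E'
# pocket-frame target -> needed tool shift in units
import sys,numpy as np
from cell import env
P=np.array([.608,-.0905]);t=np.radians(-6.5)
Rj=np.array([[np.cos(t),-np.sin(t)],[np.sin(t),np.cos(t)]])
def state():
    o=env.get_obs();p=np.array(o['tool_pos']);a=np.radians(o['tool_rot'][2])
    return o,p,Rj.T@(p[:2]-P),a
def show(xy=None,z=None):
    o,p,q,a=state()
    print('t',round(o['time_s'],2),'tcp',p.round(4),'rot',np.round(o['tool_rot'],2),'pocketframe',q.round(4),'w',round(o['grip_width'],4),'F',np.round(o['force'],1))
    if xy is not None:
        d=P+Rj@np.array(xy)-p[:2]
        print('units x,y,z',(d@[np.cos(a),np.sin(a)])/.08,(d@[np.sin(a),-np.cos(a)])/.08,(p[2]-z)/.08)
if __name__=='__main__':
    v=list(map(float,sys.argv[1:]));show(v[:2],v[2]) if v else show()
E
python3 to.py -0.073 0.172 0.12
```

```text
time_s: 0.72
tool_pos: [0.4239, -0.5898, 0.2212]
tool_rot: [180.0, 0.1, -6.7]
force: [0.2, -1.4, 0.6]
grip_width: 0.0451
grasp_force: 0.0
t 0.72 tcp [ 0.4239 -0.5898  0.2212] rot [ 1.7998e+02  1.1000e-01 -6.7200e+00] pocketframe [-0.1263 -0.5169] w 0.0451 F [ 0.2 -1.4  0.6]
units x,y,z 0.63441089489128 -8.61402210616003 1.2655779169385637
```

```bash
python3 -m creep '{"translation":[[0.1,-0.7,0],[0.1,-0.7,0],[0.1,-0.7,0],[0.1,-0.7,0],[0.1,-0.7,0]],"turn":[[0,0,0],[0,0,0],[0,0,0],[0,0,0],[0,0,0]],"grip":[0.14,0.14,0.14,0.14,0.14]}' >/dev/null;  python3 -m creep '{"translation":[[0,-0.7,0],[0,-0.7,0],[0,-0.7,0],[0,-0.7,0],[0,-0.7,0]],"turn":[[0,0,0],[0,0,0],[0,0,0],[0,0,0],[0,0,0]],"grip":[0.14,0.14,0.14,0.14,0.14]}'; python3 to.py -0.073 0.172 0.12
```

```text
time_s: 1.98
tool_pos: [0.5274, -0.0351, 0.2223]
tool_rot: [180.0, 0.0, -6.6]
force: [0.5, 0.6, 0.5]
grip_width: 0.0119
grasp_force: 0.0
t 1.98 tcp [ 0.5274 -0.0351  0.2223] rot [ 1.7998e+02  1.0000e-02 -6.5600e+00] pocketframe [-0.0864  0.0459] w 0.0119 F [0.5 0.6 0.5]
units x,y,z 0.16587310947439488 -1.576189213100361 1.2783469862586452
```

```bash
python3 -m creep '{"translation":[[0.08,-0.7,0.2],[0.08,-0.6,0.4],[0,-0.27,0.4],[0,0,0.25],[0,0,0]],"turn":[[0,0,0],[0,0,0],[0,0,0],[0,0,0],[0,0,0]],"grip":[0.14,0.14,0.14,0.14,0.14]}' >/dev/null; python3 - <<'E'
from cell import env
import cv2,pickle,to
to.show([-.073,.172],.014)
c=env.read_camera('wrist');pickle.dump(c,open('w1.pkl','wb'));cv2.imwrite('pics/w1.png',c['frame'][:,:,::-1])
E
```

```text
t 2.6 tcp [0.553  0.0864 0.1204] rot [179.94   0.26  -6.51] pocketframe [-0.0747  0.1695] w 0.0126 F [-0.1 -0.4  0.2]
units x,y,z 0.021213855696540766 -0.03116336825495921 1.3305780987331723
```

View pics/w1.png

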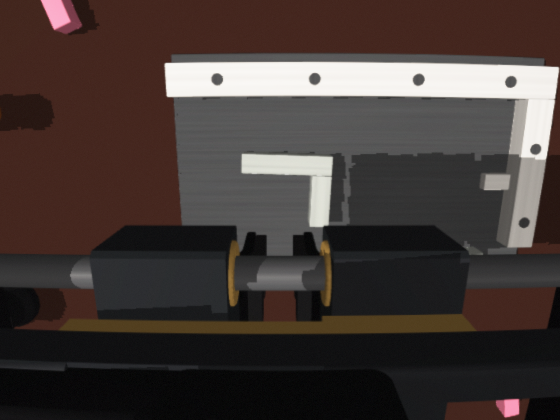

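Wrist view: rail bottom edge y≈97, pocket corner ≈(515,97), spacer outer corner ≈(332,156), tail ≈(243,154), short-leg end ≈(329,226); the fingers are at (250–312, 240+). Cast these to check the alignment.

```bash
python3 - <<'E'
import pickle,numpy as np,cv2
from h import cast
from to import P,Rj
c=pickle.load(open('w1.pkl','rb'))
n=['pocket','railL','outer','tail','inner','shortR','shortL']
w=cast(c,[[515,97],[169,95],[332,156],[243,153],[311,176],[329,226],[309,224]],.026)[:,:2]
for k,a in zip(n,w): print(k,a.round(4),(Rj.T@(a-P)).round(4))
E
```

```text
pocket [ 0.6093 -0.0841] [0.0006 0.0066]
railL [0.636  0.1532] [0.0003 0.2454]
outer [0.5819 0.0469] [-0.0415  0.1336]
tail [0.5911 0.1085] [-0.0394  0.1958]
inner [0.5694 0.0629] [-0.0557  0.148 ]
shortR [0.5309 0.0532] [-0.0928  0.134 ]
shortL [0.5342 0.0676] [-0.0913  0.1488]
```

```bash
python3 -m creep '{"translation":[[0,-0.07,0.3],[0,0,0.4],[0,0,0.3],[0,0,0.2],[0,0,0.12]],"turn":[[0,0,0],[0,0,0],[0,0,0],[0,0,0],[0,0,0]],"grip":[0.14,0.14,0.14,0.14,0.14]}' >/dev/null; python3 -m creep '{"translation":[[0,0,0]],"turn":[[0,0,0]],"grip":[0.14]}' >/dev/null; python3 - <<'E'
from cell import env
import cv2,pickle,to
to.show([-.0255,.175],.014)
c=env.read_camera('wrist');cv2.imwrite('pics/w2.png',c['frame'][:,:,::-1])
E
```

```text
t 3.4 tcp [0.5554 0.0919 0.017 ] rot [ 1.7999e+02  1.0000e-02 -6.5700e+00] pocketframe [-0.0729  0.1753] w 0.0123 F [ 0.5  0.5 -0.3]
units x,y,z 0.5922154251124115 0.0025206997541006326 0.03710214608745744
```

View pics/w2.png

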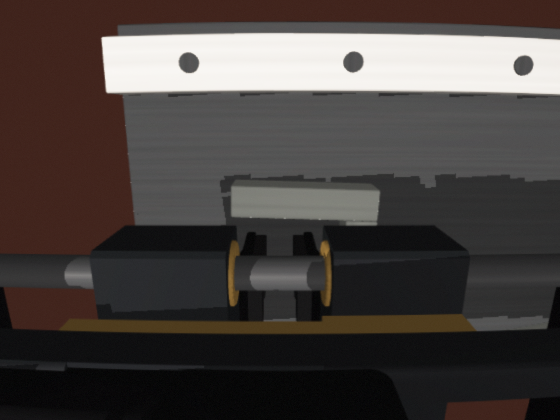

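Fingers (240–318 px) stand behind the long leg (233–377), with about 12 mm gap to the short leg. I'll shift 8 mm right so the contact straddles the centre of friction, then push slowly.

```bash
python3 -m creep '{"translation":[[0,0.06,0.02],[0,0.04,0],[0.05,0,0],[0.05,0,0],[0,0,0]],"turn":[[0,0,0],[0,0,0],[0,0,0],[0,0,0],[0,0,0]],"grip":[0.18,0.18,0.18,0.18,0.18]}'; python3 to.py; python3 -m creep '{"translation":[[0.05,0,0],[0.05,0,0],[0.05,0,0],[0.05,0,0],[0,0,0]],"turn":[[0,0,0],[0,0,0],[0,0,0],[0,0,0],[0,0,0]],"grip":[0.18,0.18,0.18,0.18,0.18]}' ; python3 - <<'E'
from cell import env
import cv2,pickle,to
to.show([-.0255,.17],.014)
c=env.read_camera('wrist');cv2.imwrite('pics/w3.png',c['frame'][:,:,::-1])
E
```

```text
time_s: 4.08
tool_pos: [0.5628, 0.0833, 0.0154]
tool_rot: [-180.0, -0.0, -6.6]
force: [0.1, 0.2, 0.3]
grip_width: 0.0158
grasp_force: 0.0
t 4.08 tcp [0.5628 0.0833 0.0154] rot [-1.7999e+02 -1.0000e-02 -6.5500e+00] pocketframe [-0.0646  0.1675] w 0.0158 F [0.1 0.2 0.3]
time_s: 4.7
tool_pos: [0.5789, 0.0812, 0.0153]
tool_rot: [-180.0, -0.0, -6.6]
force: [-0.4, 0.2, -0.8]
grip_width: 0.0154
grasp_force: 0.0
t 4.7 tcp [0.5789 0.0812 0.0153] rot [-1.7999e+02 -4.0000e-02 -6.5700e+00] pocketframe [-0.0484  0.1673] w 0.0154 F [-0.4  0.2 -0.8]
units x,y,z 0.2858498152568374 -0.03413956278935929 0.01670154560362775
```

View pics/w3.png

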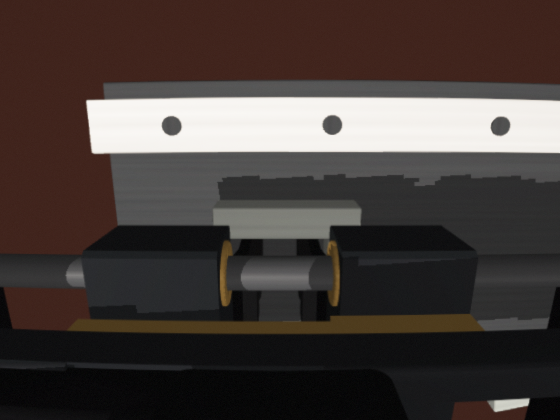

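Fingers are against the leg, leg now parallel to the rail (front edge y≈202, rail edge y≈151 → ~23 mm to go). Continue.

```bash
python3 -m creep '{"translation":[[0.06,0,0],[0.06,0,0],[0.06,0,0],[0.05,0,0],[0,0,0]],"turn":[[0,0,0],[0,0,0],[0,0,0],[0,0,0],[0,0,0]],"grip":[0.18,0.18,0.18,0.18,0.18]}'; python3 -m creep '{"translation":[[0.04,0,0],[0.02,0,0],[0.02,0,0],[0,0,0]],"turn":[[0,0,0],[0,0,0],[0,0,0],[0,0,0]],"grip":[0.18,0.18,0.18,0.18]}' ; python3 - <<'E'
from cell import env
import cv2,pickle,to
to.show([-.0255,.17],.014)
c=env.read_camera('wrist');pickle.dump(c,open('w4.pkl','wb'));cv2.imwrite('pics/w4.png',c['frame'][:,:,::-1])
E
```

```text
time_s: 5.38
tool_pos: [0.5972, 0.0792, 0.0154]
tool_rot: [-180.0, -0.0, -6.6]
force: [0.1, -0.2, -0.2]
grip_width: 0.0154
grasp_force: 0.0
time_s: 5.88
tool_pos: [0.6027, 0.0785, 0.0152]
tool_rot: [180.0, 0.0, -6.5]
force: [-2.2, -0.8, 0.4]
grip_width: 0.0157
grasp_force: 0.8
t 5.88 tcp [0.6027 0.0785 0.0152] rot [ 1.7998e+02  3.0000e-02 -6.5500e+00] pocketframe [-0.0244  0.1673] w 0.0157 F [-2.2 -0.8  0.4]
units x,y,z -0.013623217624417027 -0.03401653555665804 0.015204450448519693
```

View pics/w4.png

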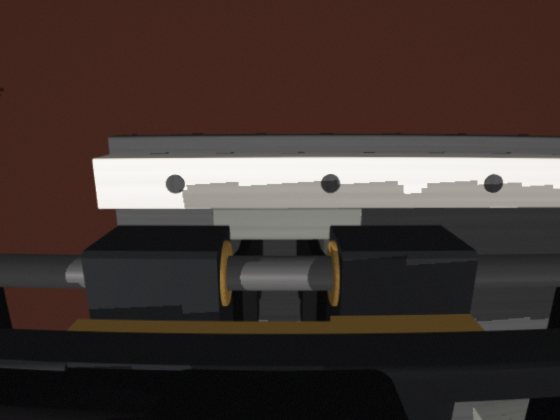

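Leg's front edge (y≈207) now meets the rail edge: flush. Press slightly and start the drag right.

```bash
python3 -m creep '{"translation":[[0.03,0,0],[0.02,0,0],[0,0,0],[0,0.05,0],[0,0.05,0]],"turn":[[0,0,0],[0,0,0],[0,0,0],[0,0,0],[0,0,0]],"grip":[0.18,0.18,0.18,0.18,0.18]}'; python3 to.py;  python3 -m creep '{"translation":[[0,0.08,0],[0,0.08,0],[0,0.08,0],[0,0.08,0],[0,0.08,0]],"turn":[[0,0,0],[0,0,0],[0,0,0],[0,0,0],[0,0,0]],"grip":[0.18,0.18,0.18,0.18,0.18]}'; python3 - <<'E'
from cell import env
import cv2,pickle,to
to.show()
c=env.read_camera('wrist');pickle.dump(c,open('w5.pkl','wb'));t=env.read_camera('top');pickle.dump(t,open('t5.pkl','wb'))
cv2.imwrite('pics/w5.png',c['frame'][:,:,::-1])
E
```

```text
time_s: 6.55
tool_pos: [0.6024, 0.0742, 0.0144]
tool_rot: [-179.8, 0.4, -6.4]
force: [-6.4, 5.5, 0.4]
grip_width: 0.0158
grasp_force: 4.0
t 6.55 tcp [0.6024 0.0742 0.0144] rot [-179.83    0.39   -6.38] pocketframe [-0.0242  0.163 ] w 0.0158 F [-6.4  5.5  0.4]
time_s: 7.18
tool_pos: [0.5988, 0.0425, 0.0143]
tool_rot: [-179.8, 0.4, -6.4]
force: [-7.2, 6.9, 1.8]
grip_width: 0.0157
grasp_force: 5.3
t 7.17 tcp [0.5988 0.0425 0.0143] rot [-179.81    0.4    -6.38] pocketframe [-0.0242  0.1311] w 0.0157 F [-7.2  6.9  1.8]
```

View pics/w5.png

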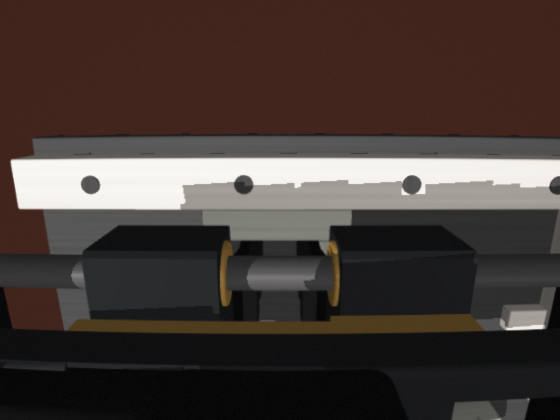

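Leg is flush (front edge y≈208), right end at px 351, so corner is ≈100 mm from the stop. Drag on.

```bash
python3 -m creep '{"translation":[[0,0.08,0],[0,0.08,0],[0,0.08,0],[0,0.08,0],[0,0.08,0]],"turn":[[0,0,0],[0,0,0],[0,0,0],[0,0,0],[0,0,0]],"grip":[0.18,0.18,0.18,0.18,0.18]}'; python3 to.py; python3 - <<'E'
from cell import env
import cv2
c=env.read_camera('wrist');cv2.imwrite('pics/w6.png',c['frame'][:,:,::-1])
E
```

```text
time_s: 7.9
tool_pos: [0.5953, 0.0107, 0.0143]
tool_rot: [-179.8, 0.4, -6.4]
force: [-7.1, 6.7, 1.8]
grip_width: 0.0158
grasp_force: 5.2
t 7.9 tcp [0.5953 0.0107 0.0143] rot [-179.8     0.41   -6.39] pocketframe [-0.0241  0.0991] w 0.0158 F [-7.1  6.7  1.8]
```

View pics/w6.png

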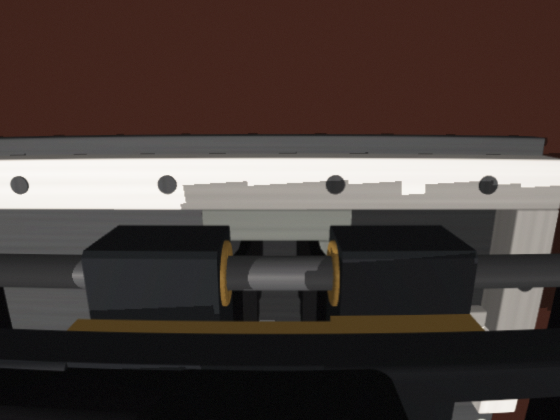

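Still flush; spacer end px 351, stop face px ≈492 → ~63 mm left. Drag through halfway, then creep to contact.

```bash
python3 -m creep '{"translation":[[0,0.08,0],[0,0.08,0],[0,0.08,0],[0,0.08,0],[0,0.06,0]],"turn":[[0,0,0],[0,0,0],[0,0,0],[0,0,0],[0,0,0]],"grip":[0.18,0.18,0.18,0.18,0.18]}'; python3 to.py;python3 -m creep '{"translation":[[0,0.07,0],[0,0.07,0],[0,0.07,0],[0,0.06,0],[0,0.04,0]],"turn":[[0,0,0],[0,0,0],[0,0,0],[0,0,0],[0,0,0]],"grip":[0.18,0.18,0.18,0.18,0.18]}'; python3 to.py; python3 - <<'E'
from cell import env
import cv2
c=env.read_camera('wrist');cv2.imwrite('pics/w7.png',c['frame'][:,:,::-1])
E
```

```text
time_s: 8.57
tool_pos: [0.5919, -0.0196, 0.0143]
tool_rot: [-179.8, 0.4, -6.4]
force: [-6.7, 7.0, 2.0]
grip_width: 0.0156
grasp_force: 5.4
t 8.57 tcp [ 0.5919 -0.0196  0.0143] rot [-179.8     0.41   -6.41] pocketframe [-0.024   0.0686] w 0.0156 F [-6.7  7.   2. ]
time_s: 9.2
tool_pos: [0.5891, -0.0443, 0.0143]
tool_rot: [-179.8, 0.4, -6.4]
force: [-7.0, 7.0, 3.1]
grip_width: 0.016
grasp_force: 5.5
t 9.2 tcp [ 0.5891 -0.0443  0.0143] rot [-179.8     0.42   -6.41] pocketframe [-0.024   0.0438] w 0.016 F [-7.   7.   3.1]
```

View pics/w7.png

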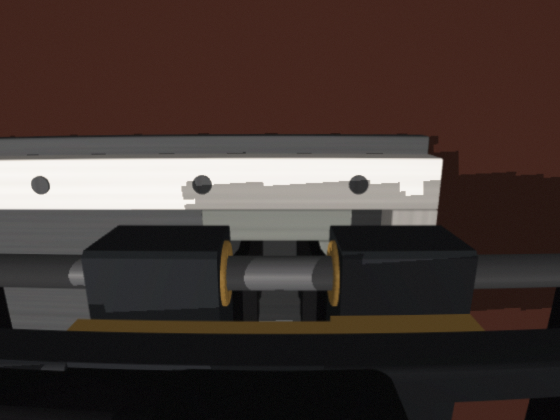

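Spacer end px 351, stop face ≈382 → ~13 mm left. Creep in.

```bash
python3 -m creep '{"translation":[[0,0.04,0],[0,0.04,0],[0,0.04,0],[0,0.03,0],[0,0.02,0]],"turn":[[0,0,0],[0,0,0],[0,0,0],[0,0,0],[0,0,0]],"grip":[0.18,0.18,0.18,0.18,0.18]}'; python3 to.py;python3 -m creep '{"translation":[[0,0.02,0],[0,0.02,0],[0,0.02,0],[0,0.0,0]],"turn":[[0,0,0],[0,0,0],[0,0,0],[0,0,0]],"grip":[0.18,0.18,0.18,0.18]}'; python3 to.py
```

```text
time_s: 9.88
tool_pos: [0.5877, -0.0576, 0.0143]
tool_rot: [-179.8, 0.4, -6.4]
force: [-7.7, 6.6, 1.5]
grip_width: 0.0157
grasp_force: 5.5
t 9.88 tcp [ 0.5877 -0.0576  0.0143] rot [-179.79    0.41   -6.41] pocketframe [-0.0239  0.0304] w 0.0157 F [-7.7  6.6  1.5]
time_s: 10.38
tool_pos: [0.5872, -0.0612, 0.0143]
tool_rot: [-179.7, 0.4, -6.4]
force: [-7.7, 9.0, 3.0]
grip_width: 0.0156
grasp_force: 5.9
t 10.38 tcp [ 0.5872 -0.0612  0.0143] rot [-179.72    0.41   -6.37] pocketframe [-0.024   0.0267] w 0.0156 F [-7.7  9.   3. ]
```

```bash
python3 -m creep '{"translation":[[0,0.03,0],[0,0.03,0],[0,0.02,0],[0,0,0]],"turn":[[0,0,0],[0,0,0],[0,0,0],[0,0,0]],"grip":[0.18,0.18,0.18,0.18]}'; python3 - <<'E'
from cell import env
import cv2,to
to.show()
c=env.read_camera('wrist');cv2.imwrite('pics/w8.png',cv2.resize(c['frame'][120:260,160:440,::-1],None,fx=2.5,fy=2.5))
E
```

```text
time_s: 10.88
tool_pos: [0.5872, -0.0614, 0.0144]
tool_rot: [-179.3, 0.4, -6.2]
force: [-6.3, 17.4, 2.5]
grip_width: 0.0154
grasp_force: 10.3
t 10.88 tcp [ 0.5872 -0.0614  0.0144] rot [-179.32    0.39   -6.2 ] pocketframe [-0.024   0.0265] w 0.0154 F [-6.3 17.4  2.5]
```

View pics/w8.png

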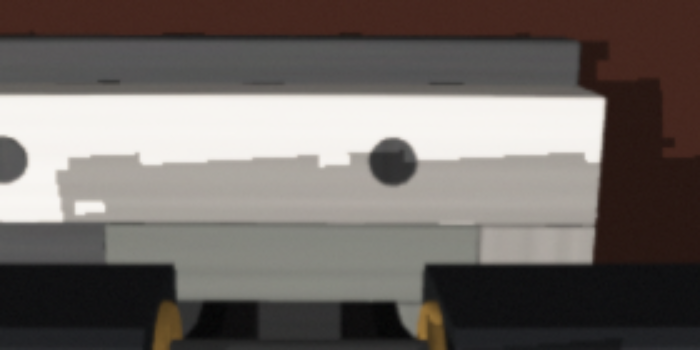

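Spacer sits hard against the stop (px 478) and rail with 17 N reaction: home. Unload diagonally, back away, lift.

```bash
python3 -m creep '{"translation":[[-0.02,-0.03,0],[-0.02,-0.03,0],[-0.02,-0.03,0],[-0.04,-0.04,0],[-0.04,-0.04,0]],"turn":[[0,0,0],[0,0,0],[0,0,0],[0,0,0],[0,0,0]],"grip":[0.18,0.18,0.18,0.18,0.18]}'; python3 -m creep '{"translation":[[0,0,-0.1],[0,0,-0.3],[0,0,-0.6],[0,-0.4,-0.6],[-0.3,-0.7,0]],"turn":[[0,0,0],[0,0,0],[0,0,0],[0,0,0],[0,0,0]],"grip":[0.18,0.18,0.18,0.18,0.18]}'; python3 -m creep '{"translation":[[0,-0.7,-0.2],[0,-0.7,0],[0,-0.7,0],[0,-0.3,0],[0,0,0]],"turn":[[0,0,0],[0,0,0],[0,0,0],[0,0,0],[0,0,0]],"grip":[0.18,0.18,0.18,0.18,0.18]}'; python3 - <<'E'
from cell import env
import cv2,pickle
c=env.read_camera('top');pickle.dump(c,open('t9.pkl','wb'))
v=c['frame'][150:290,180:360,::-1];cv2.imwrite('pics/t9.png',cv2.resize(v,None,fx=4,fy=4,interpolation=cv2.INTER_CUBIC))
E
```

```text
time_s: 11.55
tool_pos: [0.5799, -0.0589, 0.0155]
tool_rot: [179.9, -0.0, -6.6]
force: [0.8, -0.5, 0.5]
grip_width: 0.0157
grasp_force: 0.0
time_s: 12.18
tool_pos: [0.5707, 0.0298, 0.1488]
tool_rot: [180.0, -0.6, -6.9]
force: [0.1, 0.9, -0.4]
grip_width: 0.0157
grasp_force: 0.0
time_s: 12.8
tool_pos: [0.5877, 0.2251, 0.1599]
tool_rot: [-179.9, -0.0, -6.3]
force: [-0.1, -0.5, -0.2]
grip_width: 0.0157
grasp_force: 0.0
```

View pics/t9.png

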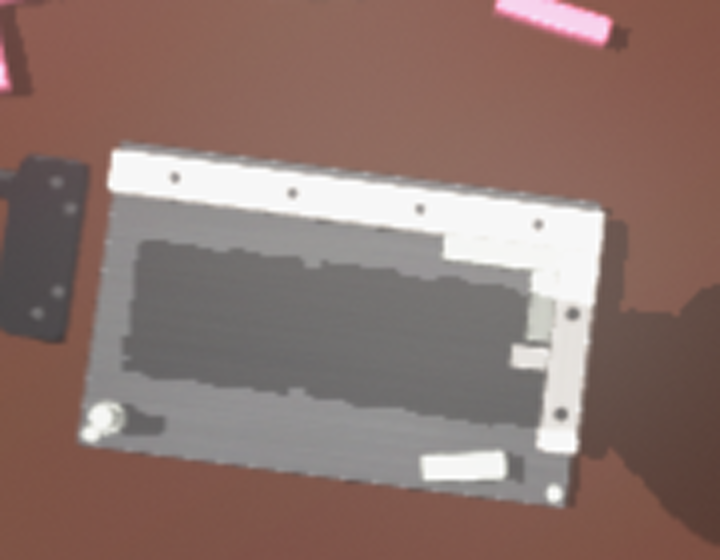

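The spacer is in the corner: long leg on the rail (445–555, ~250), short leg on the stop with no visible gap. The bar (463,466) and pin (103,420) have not moved. Handing in.

```bash
python3 -c "
from cell import env
print(env.sign_off())"
```

```text
the job is handed in; nothing more can be done
None
```

The spacer was pushed flat against the rail, dragged right along it into the corner pocket, and the job was handed in at about 13 s. In the last camera image it touches both rail and end stop with no visible gap, and the bar and pin have not moved. I did not re-check the bystanders on the table, and the hand-in returned no verdict.

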